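# Prime the glue bottle and hold it ready over the toy boat

### The job

Draw the tall glue bottle out of the wooden stand and, keeping it nozzle down, prime it by pressing its tip straight down on the round sprung priming pad until the pad is fully depressed. Then lift it off, lean it over to about 45 degrees with the nozzle still pointing downwards, and hold its tip about 4 cm above the mast hole in the deck of the toy boat, ready to glue. Finish while holding it there, still and clear of everything; do not put it down or touch the boat, and leave the other things where they are.

Things in the scene. Friction and masses are not known exactly. Their poses are not given: they have to be found in the camera images.
- glue: Tall glue bottle, the one to use: white cylinder 44 mm across (z 38 to 158 mm) with an orange nozzle (z 0 to 38; 10 mm wide at the tip, 26 at the collar); 158 mm long, 0.10 to 0.21 kg. Stands nozzle down, flat base up, in any one of the stand's 3 pockets, its shoulder (z = 38) on the lower board, the top 87 mm above the stand. Origin at the nozzle tip, z from tip to base (up at the start).
- short_a: A short glue bottle of the same diameter, colours and nozzle, but only 103 mm long in all; stands nozzle down in another pocket. Leave it there. Origin at its nozzle tip, z up.
- short_b: The second short glue bottle, the same as short_a, in the remaining pocket. Leave it there. Origin at its nozzle tip, z up.
- stand: Wooden bottle stand fixed to the table, 80 x 240 x 78 mm high, two boards with three round pockets in a row along its y axis at 75 mm spacing (y = -75, 0, +75 mm). Upper board: 47 mm holes, top at 78 mm. Lower board: 29 mm holes, top at 45 mm. Origin under its centre, z up. A bottle is drawn straight up; its tip is clear of the stand once above 78 mm.
- primer_base: Base of the priming pad, fixed to the table: dark steel foot 90 mm in diameter, 8 mm high, with an aluminium drum 72 mm in diameter up to 26 mm. Origin under its centre.
- primer_top (a point): Centre of the top face of the sprung pad, a black rubber disc 52 mm in diameter on the drum; 38 mm above the table when free, 29 mm when fully depressed.
- primer (a joint): Depression of the sprung pad in m: 0 free, 0.009 fully depressed against its stop. It moves straight down; it starts to give at about 2.4 N and is fully down at about 8 N, and springs back.
- boat: Half-built toy boat of plain pine, loose on the table, 0.3 kg: flat hull about 168 x 75 x 20 mm high with a pointed bow at +x, and a cabin of two stacked blocks near the stern (x about -38 to -83 mm) whose top is 56 mm above the table. Origin under the hull, z up.
- mast_hole (a point): Centre of the mast hole, a dark round spot 16 mm across in the middle of the boat's deck just ahead of the cabin, at deck height (20 mm above the table); x points to the bow, z up.
- offcut: Pine offcut 90 x 40 x 20 mm lying near the robot, bystander. Origin under its centre.
- block: Pine block 50 x 35 x 30 mm, bystander. Origin under its centre.
- cup: Clear plastic cup 66 mm across, 70 mm high, standing beyond the priming pad, bystander. Origin under its centre.
- paint_jar: Closed jar of craft paint 56 mm across, 70 mm high, bystander. Origin under its centre.
- ruler: Wooden strip 30 x 120 x 4 mm lying flat, bystander. Origin under its centre.
Not all that is in view belongs to the job. What is shaped like the primer_base but green, pink or red is not meant.

How it is judged:
On the way, in this order (a step that is already met when the one before it is completed fails the run):
1. the tall bottle is drawn out of the stand, held by the fingers (z of glue in the frame of stand above 0.085 m and contact force between glue and the fingers above 1 N), for 0.1 s.
2. its tip presses the priming pad fully down, bottle upright (value of joint primer above 0.0075 m and contact force between glue and primer_base above 3 N and horizontal distance between glue and primer_top below 0.024 m and angle between glue's own z axis and vertical below 0.26 rad and contact force between glue and the fingers above 1 N), for 0.1 s.
At the end, for the whole second after the job is handed in: The fingers hold the tall bottle still, nozzle lower, leaning 32 to 58 degrees from vertical, tip 12 to 80 mm above the deck and within 25 mm sideways of the mast hole, touching no boat, stand or pad; pad sprung back; boat and other things within 3 cm of their start (contact force between glue and the fingers above 1 N and angle between glue's own z axis and vertical between 0.56 and 1.02 rad and z of glue in the frame of mast_hole between 0.012 and 0.08 m and horizontal distance between glue and mast_hole below 0.025 m and linear speed of glue below 0.03 m/s and value of joint primer below 0.003 m and contact force between glue and boat below 0.2 N and contact force between glue and stand below 0.2 N and contact force between glue and primer_base below 0.2 N and angle between boat's own z axis and vertical below 0.05 rad and distance of each of boat, short_a, short_b, offcut, block, cup, paint_jar, ruler from where it was at the start of the episode below 0.03 m); the arm keeps its last pose, push and grip.
It fails at once if the bottle or the fingers touch the boat (contact force between any of glue, the fingers and boat above 0.5 N).
It fails at once if the boat or another thing is moved more than 3 cm (distance of any of boat, short_a, short_b, offcut, block, cup, paint_jar, ruler from where it was at the start of the episode above 0.03 m).
It also fails if it takes over 58 s, if anything falls off the work surface, if the arm or the gripper's body presses on something with over 40 N, if the wrist force passes 120 N, or if a joint passes its speed limit or range.

### The arm

A 7-joint arm with a two-finger parallel gripper is mounted at the origin on the work surface. World frame = base frame: x ahead of the robot, y to its left, z up, the work surface at z = 0. Lengths are in m, angles in rad, forces in N, time in s.
With the tool pointing down it reaches from about 0.4 to 0.85 m from the base axis. Payload 4.5 kg.
Tool frame: the origin (TCP) lies on the centre line of the jaws, within the pads' length; the fingertips stand 17 mm ahead of it and the grasp point (between the pads) lies 2 mm behind it; z points along the fingers, y is the line along which they close (so a half turn about z gives the same grasp; the last joint's range is limited). The gripper opens to 88 mm and grips with 3 to 60 N. Pads are 18 mm wide; open, the fingers measure 123 mm over their backs; the gripper's body (75 mm by 187 mm) begins 45 mm behind the grasp point.
Start: joints at [-1.108, 0.689, -0.195, 1.565, 0.157, 0.902, -0.215], TCP at [0.26, 0.568, 0.256] pointing down, gripper open.
Joint ranges: [-3.01, 3.01], [-0.46, 2.08], [-1.47, 1.51], [0.13, 2.56], [-1, 4.14], [0.04, 2.09], [-2.66, 2.66]. Speed limits (rad/s): [2.57, 2.57, 3.14, 3.14, 3.14, 3.14, 3.14].

### API

Orientations are given as a rotation vector (axis times angle).
In Python, from workcell import readout, snapshot, workorder gives the robot as it stands.
- The arm moves only by the tool arm_command, never from a script. Its argument "moves" is a list of rows, each a list of 6 numbers: the shift along the tool's x, y, z in cm, then the turn, a rotation vector about the tool's x, y, z in degrees. A call has 1 to 5 rows; each row shifts and turns the commanded pose from where the row before left it, along the tool's axes as they then stand; what a row does not reach is not made up. A row lasts 1/10 s, in which the tool goes at most 50 mm and 8.59 degrees, less where a joint would pass 70% of its speed; a pose out of reach is approached as far as the arm can. A call is refused whole if a number of a shift passes 5 or a number of a turn 8.59, either way. A call with a gripper value outside its range is refused whole. "fingers" is the finger opening in cm, from 0 to 8.81, set as the call begins (left out, the last holds). The fingers move at their own pace and stop on an object; "squeeze" is the grip in N (left out, the last holds). Time passes only in rows, so rows that do not move let the fingers close. It gives the time, the measured TCP pose, the force, the opening and the grip force at its end, in the units of the state.
- readout.get_obs(): the state, without advancing time (a new reading comes with each control period).
- snapshot(name): name is "scene" or "top"; returns a dict with "frame" (420x560x3 uint8, red, green, blue), "fx", "fy", "cx", "cy" (pixels), "position" and "orientation" of the camera in the world. Camera axes: x right, y down, z forward; pixel columns grow to the right and rows downward; lengths in m; the calibration is good to about 2 mm. A picture is of the moment at which its call begins. There is no depth.
- workorder.sign_off(): hands the job in; it is judged then, once.
The state is a dict: "clock": time; "q": joint angles; "joint_vel": joint speeds; "joint_torque": joint torques, N m; "position": TCP position; "ee_rot": TCP orientation; "force": force on the tool from outside, world axes, zero at the start; "moment": the same for the moment, N m; "grip_width": opening from 0.0 (shut) to 1.0 (fully open); "gripper_force": force on a finger pad.
Only numpy, scipy, OpenCV 4.12 (cv2) and the standard library are available. Lean on these libraries where they do the work, as an engineer would, in place of code of your own. Each camera call takes 0.05 s, during which the arm holds its last target. There are 200 camera calls.

## Working session

There is one attempt and no reset: what is moved stays moved. The work goes in short steps, Python scripts to look and compute and a tool call to move; the robot and the scene stay as the last step left them, time stands still between calls to the robot, and variables do not carry over. Pictures are saved under pics/ and viewed, at most 10 in all, crops included, and the job is handed in when it is done.

Besides the shell and the picture viewer there is one more tool, called as name(argument=value, ...) on one line, values as JSON. arm_command: Moves the arm, as the interface text tells. Its arguments: {"type":"object","properties":{"moves":{"type":"array","items":{"type":"array","items":{"type":"number"}}},"fingers":{"type":"number"},"squeeze":{"type":"number"}},"required":["moves"]}

```bash
mkdir -p pics; cat > h.py <<'E'
import numpy as np,cv2
from scipy.spatial.transform import Rotation as R
from workcell import readout,snapshot,workorder
def cam(n,f=None):
    s=snapshot(n)
    if f: cv2.imwrite('pics/'+f,s['frame'][:,:,::-1])
    return s
def Rc(s):
    o=np.array(s['orientation'],float)
    return R.from_rotvec(o).as_matrix() if o.shape==(3,) else (o if o.shape==(3,3) else R.from_quat(o).as_matrix())
def ray(s,u,v,z):
    d=Rc(s)@np.array([(u-s['cx'])/s['fx'],(v-s['cy'])/s['fy'],1]);p=np.array(s['position'])
    return p+d*(z-p[2])/d[2]
def proj(s,P):
    c=Rc(s).T@(np.array(P)-np.array(s['position']));return s['fx']*c[0]/c[2]+s['cx'],s['fy']*c[1]/c[2]+s['cy']
E
python3 - <<'E'
from h import *
for n in('scene','top'):
    s=cam(n,n+'0.png');print({k:v for k,v in s.items() if k!='frame'})
print(readout.get_obs())
a=cv2.imread('pics/scene0.png');b=cv2.imread('pics/top0.png')
E
```

```text
{'fx': 502.4740629070313, 'fy': 502.4740629070313, 'cx': 289.80671383998066, 'cy': 212.6676961200663, 'position': array([ 0.88096296, -0.5414119 ,  1.13784493]), 'orientation': array([-2.49054166, -0.81719334,  0.22704125])}
{'fx': 429.6331694464745, 'fy': 429.6331694464745, 'cx': 277.9149254514226, 'cy': 211.75195536147595, 'position': array([ 0.31669817, -0.01836609,  1.00607536]), 'orientation': array([-2.14604335,  2.09497682, -0.16201679])}
{'clock': 0.1, 'q': array([-1.10820613,  0.68991156, -0.1945163 ,  1.56622957,  0.15729151,
        0.90248187, -0.215096  ]), 'joint_vel': array([ 8.41461184e-04, -3.24426228e-03,  1.24413787e-03, -3.99693382e-03,
       -1.05221434e-03,  7.03595538e-05, -3.91753830e-05]), 'joint_torque': array([-3.08840936e-03, -5.28499031e+01, -1.27173409e+00, -1.53838599e+01,
       -5.26537537e-02,  1.97850546e-03,  6.51224696e-05]), 'position': array([0.25967215, 0.56791747, 0.25498574]), 'ee_rot': array([-6.68234134e-01, -3.06945556e+00,  2.54986287e-03]), 'force': array([-1.02459455, -0.27034242, -0.7319242 ]), 'moment': array([ 0.00958793, -0.00154192,  0.00424626]), 'gripper_force': 0.0, 'grip_width': 0.9996760995388745}
```

View pics/scene0.png

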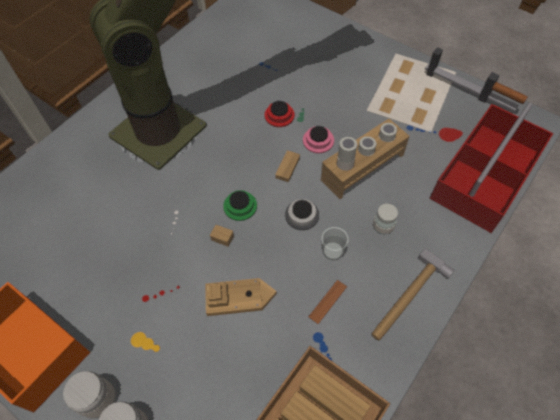

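View pics/top0.png

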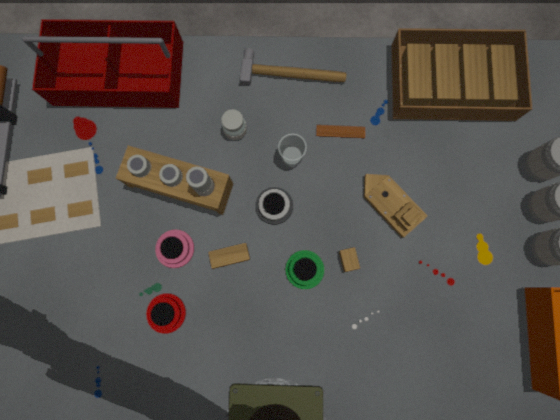

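The scene shows three bottles at (347,150), (368,146) and (388,132) in a wooden stand. The first looks tallest, and in the top view they are at (200,178), (169,174) and (137,165). Pad candidates in the top view are red (165,313), pink (174,249), green (305,269) and steel/grey (273,205). The steel one fits the description. The mast hole is at about (385,194) in the top view. I'll measure these and confirm in an enlarged crop.

```bash
python3 - <<'E'
from h import *
S=cam('scene');T=cam('top')
def blob(s,c,r,lo,hi,sat=256):
    f=s['frame'];h=cv2.cvtColor(f,cv2.COLOR_RGB2HSV);u,v=c
    m=((h[...,2]>=lo)&(h[...,2]<=hi)&(h[...,1]<sat)).astype(np.uint8)
    k=np.zeros_like(m);cv2.circle(k,c,r,1,-1);m*=k
    n,l,st,ce=cv2.connectedComponentsWithStats(m)
    i=1+np.argmax(st[1:,4]);return ce[i],st[i]
for nm,s,c,r,z in [('pad',S,(301,208),14,.038),('pad',T,(273,204),14,.038),('hole',S,(249,294),6,.02),('hole',T,(385,194),6,.02)]:
    ce,st=blob(s,c,r,0,50);print(nm,ce,st,ray(s,*ce,z))
a=cv2.resize(S['frame'][110:320,195:425],None,fx=3,fy=3,interpolation=cv2.INTER_CUBIC)[:600]
b=cv2.resize(T['frame'][140:250,110:250],None,fx=5.5,fy=5.5,interpolation=cv2.INTER_CUBIC)[:600]
cv2.imwrite('pics/c1.png',a[:,:,::-1]);cv2.imwrite('pics/c2.png',b[:,:,::-1])
E
```

```text
pad [301.91304348 209.01304348] [294 201  17  17 230] [0.50906897 0.01407781 0.038     ]
pad [273.4173913  203.22898551] [263 193  21  21 345] [0.5062     0.01558043 0.038     ]
hole [248.5 293.5] [247 292   4   4  12] [ 0.53740644 -0.24154395  0.02      ]
hole [385.  193.5] [383 192   5   4  16] [ 0.53861154 -0.24394819  0.02      ]
```

View pics/c1.png

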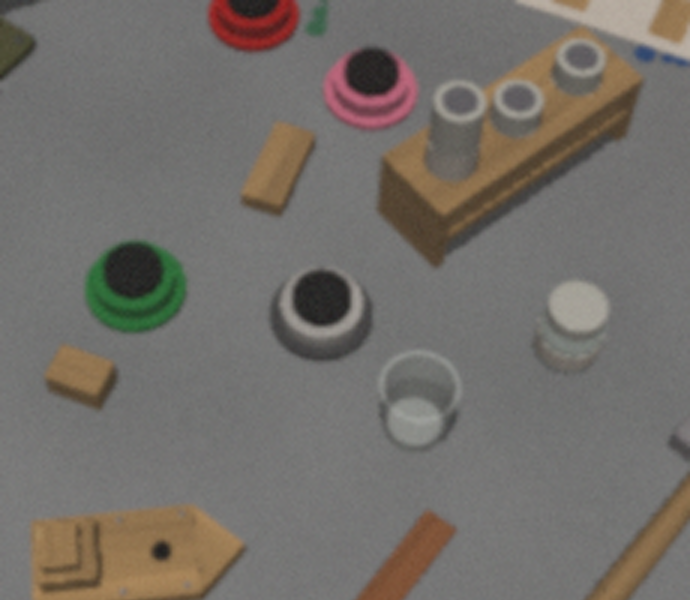

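View pics/c2.png

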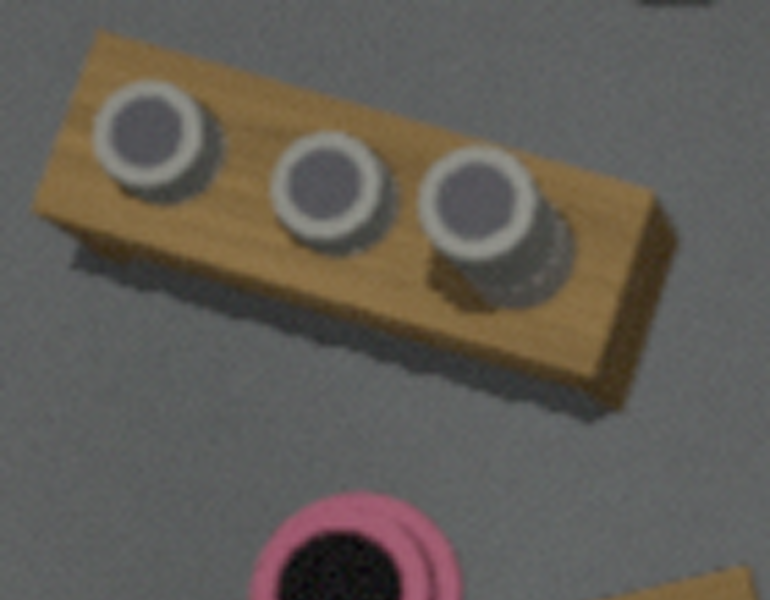

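The crops confirm it. The tall bottle is in the pocket at the stand's right end in the top view, with its base centre at about (197,177) top and (348,144) scene. The steel drum with the black pad sits between the green pad and the cup, and the mast hole is clear.

```bash
cat >> h.py <<'E'
def st():
    o=readout.get_obs();return np.array(o['position']),R.from_rotvec(o['ee_rot']),o
def togo(target):
    p,r,o=st();return np.round(100*r.inv().apply(np.array(target)-p),2)
E
python3 - <<'E'
from h import *
S=cam('scene');T=cam('top')
for nm,s,u,z in [('tall',T,(196.9,176.9),.165),('tall',S,(348,144),.165),('sh1',T,(169.3,174),.11),('sh2',T,(137.1,164.4),.11),('sh1',S,(368,145.3),.11),('sh2',S,(388.5,132),.11)]:
    print(nm,ray(s,*u,z))
p,r,o=st();print(p,r.as_matrix())
E
```

```text
tall [0.5322271  0.16756025 0.165     ]
tall [0.53436839 0.16870488 0.165     ]
sh1 [0.551532   0.24000022 0.11      ]
sh2 [0.5715833  0.31186904 0.11      ]
sh1 [0.55883423 0.23591522 0.11      ]
sh2 [0.57890942 0.30571055 0.11      ]
[0.25976842 0.56826121 0.25545749] [[-9.09483619e-01  4.15739693e-01 -2.33890687e-04]
 [ 4.15739759e-01  9.09483467e-01 -5.25423588e-04]
 [-5.71972831e-06 -5.75101804e-04 -9.99999835e-01]]
```

arm_command(moves=[[0, 0, 0, 0, 0, 8], [0, 0, 0, 0, 0, 8], [0, 0, 0, 0, 0, 8], [0, 0, 0, 0, 0, 8], [0, 0, 0, 0, 0, 8]], fingers=8.8)

```text
clock: 0.8
position: [0.2597, 0.5684, 0.2557]
ee_rot: [-1.685, -2.651, 0.0]
force: [-0.5, 0.3, -0.4]
grip_width: 0.997
gripper_force: 0.0
```

arm_command(moves=[[0, 0, 0, 0, 0, 8], [0, 0, 0, 0, 0, 0], [0, 0, 0, 0, 0, 0]])

```text
clock: 1.1
position: [0.2597, 0.5685, 0.2557]
ee_rot: [1.854, 2.536, -0.0]
force: [0.5, -0.8, -0.0]
grip_width: 1.001
gripper_force: 0.0
```

```bash
python3 - <<'E'
from h import *
p,r,o=st();print(p,r.as_matrix().round(3),o['q'],o['clock'],togo([.533,.168,.256]))
E
```

```text
[0.25969007 0.56846656 0.25569296] [[-0.303  0.953  0.   ]
 [ 0.953  0.303 -0.   ]
 [-0.     0.    -1.   ]] [-1.24267308  0.68616527  0.04806965  1.5732578  -0.03918778  0.88320275
 -0.8727498 ] 1.1 [-4.645e+01  1.391e+01 -2.000e-02]
```

arm_command(moves=[[-3.1, 0.93, 0, 0, 0, 0], [-3.1, 0.93, 0, 0, 0, 0], [-3.1, 0.93, 0, 0, 0, 0], [-3.1, 0.93, 0, 0, 0, 0], [-3.1, 0.93, 0, 0, 0, 0]])

```text
clock: 1.6
position: [0.3513, 0.4334, 0.2558]
ee_rot: [-1.855, -2.535, -0.0]
force: [0.7, 0.2, 0.0]
grip_width: 0.998
gripper_force: 0.0
```

arm_command(moves=[[-3.1, 0.93, 0, 0, 0, 0], [-3.1, 0.93, 0, 0, 0, 0], [-3.1, 0.93, 0, 0, 0, 0], [-3.1, 0.93, 0, 0, 0, 0], [-3.1, 0.93, 0, 0, 0, 0]])

```text
clock: 2.1
position: [0.4421, 0.2994, 0.2559]
ee_rot: [-1.855, -2.535, -0.001]
force: [0.0, -0.5, 0.1]
grip_width: 0.997
gripper_force: 0.0
```

arm_command(moves=[[-3.1, 0.93, 0, 0, 0, 0], [-3.1, 0.93, 0, 0, 0, 0], [-3.0, 0.93, 0, 0, 0, 0], [0, 0, 0, 0, 0, 0], [0, 0, 0, 0, 0, 0]])

```text
clock: 2.6
position: [0.4959, 0.2206, 0.2557]
ee_rot: [-1.859, -2.532, -0.001]
force: [0.1, -0.4, -0.3]
grip_width: 1.0
gripper_force: 0.0
```

```bash
python3 - <<'E'
from h import *
p,r,o=st();print(p,r.as_matrix().round(3),o['q'],o['clock'],togo([.533,.168,.130]))
E
```

```text
[0.49591054 0.22060199 0.25572493] [[-0.3    0.954 -0.   ]
 [ 0.954  0.3    0.   ]
 [ 0.     0.    -1.   ]] [-0.49720551  0.57761021 -0.00976811  1.82122771  0.00720943  0.74263679
 -0.20634402] 2.6 [-6.14  1.96 12.57]
```

arm_command(moves=[[-2.1, 0.65, 0, 0, 0, 0], [-2.1, 0.65, 0, 0, 0, 0], [-1.95, 0.65, 0, 0, 0, 0], [0, 0, 1.0, 0, 0, 0], [0, 0, 0, 0, 0, 0]])

```text
clock: 3.1
position: [0.5309, 0.1697, 0.2443]
ee_rot: [-1.854, -2.532, 0.002]
force: [-0.9, -0.2, -0.9]
grip_width: 0.995
gripper_force: 0.0
```

```bash
python3 - <<'E'
from h import *
print(togo([.533,.168,.130]))
T=cam('top');S=cam('scene')
p=st()[0]
a=np.hstack([cv2.resize(x['frame'][y0:y0+130,x0:x0+130],None,fx=3,fy=3) for x,x0,y0 in((T,130,110),(S,290,70))])
cv2.imwrite('pics/c3.png',a[:,:,::-1])
E
```

```text
[-0.24  0.18 11.43]
```

View pics/c3.png

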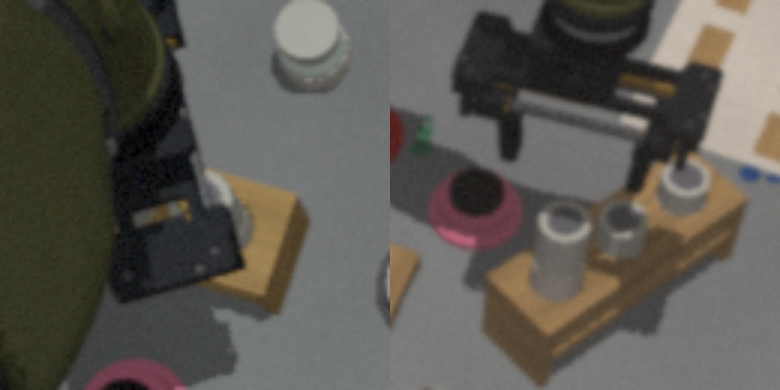

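The gripper is centred above the tall bottle with its fingers open on either side, and the short bottles are clear. Descending.

arm_command(moves=[[-0.24, 0.18, 2.5, 0, 0, 0], [0, 0, 2.5, 0, 0, 0], [0, 0, 2.5, 0, 0, 0], [0, 0, 2.0, 0, 0, 0], [0, 0, 1.8, 0, 0, 0]])

```text
clock: 3.7
position: [0.534, 0.1685, 0.1318]
ee_rot: [-1.855, -2.534, -0.0]
force: [-0.2, 0.3, -0.5]
grip_width: 1.001
gripper_force: 0.0
```

arm_command(moves=[[0, 0, 0, 0, 0, 0], [0, 0, 0, 0, 0, 0], [0, 0, 0, 0, 0, 0]], fingers=3.0, squeeze=45)

```text
clock: 4.0
position: [0.5355, 0.1675, 0.1338]
ee_rot: [1.858, 2.533, 0.003]
force: [0.6, 0.3, 0.1]
grip_width: 0.748
gripper_force: 0.0
```

arm_command(moves=[[0, 0, 0, 0, 0, 0], [0, 0, 0, 0, 0, 0], [0, 0, 0, 0, 0, 0], [0, 0, 0, 0, 0, 0], [0, 0, 0, 0, 0, 0]])

```text
clock: 4.5
position: [0.535, 0.1665, 0.1332]
ee_rot: [-1.859, -2.532, -0.0]
force: [-1.4, -0.2, 6.6]
grip_width: 0.487
gripper_force: 45.0
```

arm_command(moves=[[0, 0, -1.5, 0, 0, 0], [0, 0, -2.5, 0, 0, 0], [0, 0, -3.0, 0, 0, 0], [0, 0, -3.0, 0, 0, 0], [0, 0, -3.0, 0, 0, 0]])

```text
clock: 5.0
position: [0.5349, 0.1664, 0.2635]
ee_rot: [-1.859, -2.532, 0.001]
force: [0.6, -0.4, -2.0]
grip_width: 0.489
gripper_force: 45.0
```

arm_command(moves=[[0, 0, 0, 0, 0, 0], [0, 0, 0, 0, 0, 0]])

```text
clock: 5.2
position: [0.5351, 0.1665, 0.2626]
ee_rot: [1.859, 2.532, 0.001]
force: [-0.9, 0.2, -2.1]
grip_width: 0.49
gripper_force: 45.0
```

```bash
python3 - <<'E'
from h import *
p,r,o=st();print(p,r.as_matrix().round(3),o['force'],o['gripper_force'],o['grip_width'],togo([.5075,.0148,p[2]]))
T=cam('top');S=cam('scene')
a=np.hstack([cv2.resize(x['frame'][y0:y0+130,x0:x0+130],None,fx=3,fy=3) for x,x0,y0 in((T,130,110),(S,290,70))])
cv2.imwrite('pics/c4.png',a[:,:,::-1])
E
```

```text
[0.53506171 0.16650975 0.26260436] [[-0.3    0.954  0.   ]
 [ 0.954  0.3    0.   ]
 [ 0.     0.001 -1.   ]] [-0.91192719  0.19445874 -2.06070482] 44.95157436467707 0.4900380526982218 [-13.65  -7.17  -0.  ]
```

View pics/c4.png

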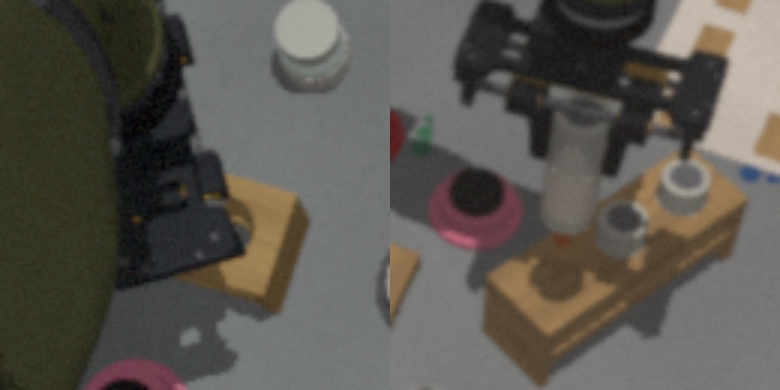

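The bottle is out, upright and held, and its pocket is empty. Moving over the steel pad.

arm_command(moves=[[-2.7, -1.4, 0, 0, 0, 0], [-2.7, -1.4, 0, 0, 0, 0], [-2.7, -1.4, 0, 0, 0, 0], [-2.7, -1.4, 0, 0, 0, 0], [-2.85, -1.57, 0, 0, 0, 0]])

```text
clock: 5.8
position: [0.5066, 0.0139, 0.2612]
ee_rot: [-1.857, -2.531, 0.003]
force: [0.6, -0.6, -0.8]
grip_width: 0.486
gripper_force: 45.0
```

arm_command(moves=[[0, 0, 0, 0, 0, 0], [0, 0, 0, 0, 0, 0], [0, 0, 0, 0, 0, 0]])

```text
clock: 6.1
position: [0.5075, 0.0161, 0.262]
ee_rot: [-1.856, -2.533, -0.0]
force: [-0.3, 0.4, -1.1]
grip_width: 0.493
gripper_force: 45.0
```

```bash
python3 - <<'E'
from h import *
p,r,o=st();S=cam('scene')
print(p,o['force'],togo([.5075,.0148,.164]))
h=cv2.cvtColor(S['frame'],cv2.COLOR_RGB2HSV);u,v=map(int,proj(S,p-[0,0,.126]));print(u,v)
m=((h[...,0]<18)&(h[...,1]>140)&(h[...,2]>60))[v-30:v+30,u-25:u+25];ys,xs=np.nonzero(m);
if len(xs):print(xs.min()+u-25,xs.max()+u-25,ys.min()+v-30,ys.max()+v-30)
cv2.imwrite('pics/c5.png',cv2.resize(S['frame'][90:260,210:400],None,fx=3,fy=3)[:,:,::-1])
E
```

```text
[0.50748032 0.01613126 0.2619758 ] [-0.34455346  0.35665361 -1.14963222] [-0.16 -0.05  9.82]
302 186
302 304 185 185
```

View pics/c5.png

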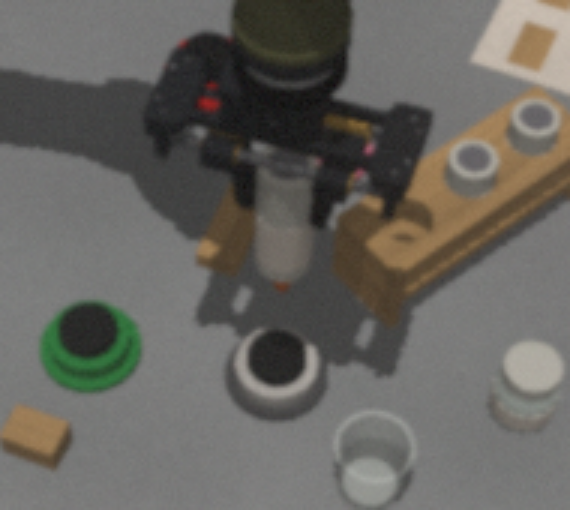

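The tip sits where predicted at (303,185), above the steel pad. Pressing down.

arm_command(moves=[[-0.1, 0, 2.5, 0, 0, 0], [0, 0, 2.5, 0, 0, 0], [0, 0, 2.2, 0, 0, 0], [0, 0, 1.4, 0, 0, 0], [0, 0, 0.6, 0, 0, 0]])

```text
clock: 6.65
position: [0.5073, 0.0152, 0.1692]
ee_rot: [-1.855, -2.533, 0.002]
force: [-0.5, 0.2, -0.7]
grip_width: 0.492
gripper_force: 45.0
```

arm_command(moves=[[0, 0, 0.5, 0, 0, 0], [0, 0, 0.4, 0, 0, 0], [0, 0, 0.4, 0, 0, 0], [0, 0, 0.1, 0, 0, 0]])

```text
clock: 7.05
position: [0.5082, 0.0143, 0.1571]
ee_rot: [1.858, 2.532, 0.002]
force: [-1.4, 0.9, 4.3]
grip_width: 0.49
gripper_force: 45.0
```

arm_command(moves=[[0, 0, 0, 0, 0, 0], [0, 0, 0, 0, 0, 0], [0, 0, 0, 0, 0, 0]])

```text
clock: 7.35
position: [0.5082, 0.0142, 0.1571]
ee_rot: [1.859, 2.532, 0.002]
force: [-0.9, 2.1, 5.1]
grip_width: 0.496
gripper_force: 45.0
```

arm_command(moves=[[0, 0, 0.2, 0, 0, 0], [0, 0, 0.2, 0, 0, 0], [0, 0, 0, 0, 0, 0], [0, 0, 0, 0, 0, 0]])

```text
clock: 7.75
position: [0.5085, 0.014, 0.1547]
ee_rot: [1.858, 2.531, 0.002]
force: [-2.9, 1.3, 21.8]
grip_width: 0.49
gripper_force: 45.0
```

arm_command(moves=[[0, 0, 0.2, 0, 0, 0], [0, 0, 0.1, 0, 0, 0], [0, 0, 0, 0, 0, 0], [0, 0, 0, 0, 0, 0]])

```text
clock: 8.15
position: [0.5088, 0.0134, 0.1541]
ee_rot: [1.858, 2.529, 0.004]
force: [-7.4, 0.2, 47.2]
grip_width: 0.484
gripper_force: 45.0
```

The pad is fully down on its stop, with force jumping to 47 N. Lifting.

arm_command(moves=[[0, 0, -1.0, 0, 0, 0], [0, 0, -2.0, 0, 0, 0], [0, 0, -3.5, 0, 0, 0], [0, 0, -3.5, 0, 0, 0], [0, 0, -3.5, 0, 0, 0]])

```text
clock: 8.65
position: [0.5074, 0.0131, 0.2856]
ee_rot: [-1.86, -2.531, 0.002]
force: [1.0, -0.1, -1.5]
grip_width: 0.487
gripper_force: 45.0
```

arm_command(moves=[[0, 0, 0, 0, 0, 8], [0, 0, 0, 0, 0, 8], [0, 0, 0, 0, 0, 8], [0, 0, 0, 0, 0, 8], [0, 0, 0, 0, 0, 8]])

```text
clock: 9.15
position: [0.5076, 0.0132, 0.2843]
ee_rot: [2.619, 1.735, -0.002]
force: [0.4, -0.1, -2.0]
grip_width: 0.488
gripper_force: 45.0
```

arm_command(moves=[[0, 0, 0, 0, 0, 0], [0, 0, 0, 0, 0, 0]])

```text
clock: 9.35
position: [0.5077, 0.0136, 0.2843]
ee_rot: [2.61, 1.748, -0.001]
force: [0.8, -0.0, -0.7]
grip_width: 0.491
gripper_force: 45.0
```

```bash
python3 - <<'E'
from h import *
p,r,o=st();print(p,r.as_matrix().round(3),o['q'],o['force'],o['grip_width'])
az=np.arctan2(-.243,.538);rad=np.array([np.cos(az),np.sin(az),0]);L=.125;t=np.radians(42)
tip=np.array([.538,-.243,.062]);z=-np.sin(t)*rad-np.cos(t)*np.array([0,0,1])
tgt=tip-L*z;print('final tcp',tgt,'above',togo([tgt[0],tgt[1],.29]))
E
```

```text
[0.50766031 0.01358121 0.28434496] [[ 0.381  0.925 -0.001]
 [ 0.925 -0.381 -0.001]
 [-0.001 -0.    -1.   ]] [-0.22848892  0.50150209  0.17175591  1.88908106 -0.11850699  0.76150042
 -0.38231135] [ 0.7580607  -0.01638453 -0.67327292] 0.49135334269399966
final tcp [ 0.61422653 -0.27742946  0.1548931 ] above [-22.85  20.94  -0.55]
```

arm_command(moves=[[-2.5, 2.3, 0, 0, 0, 0], [-2.5, 2.3, 0, 0, 0, 0], [-2.5, 2.3, 0, 0, 0, 0], [-2.5, 2.3, 0, 0, 0, 0], [-2.5, 2.3, 0, 0, 0, 0]])

```text
clock: 9.85
position: [0.5662, -0.1473, 0.2845]
ee_rot: [-2.611, -1.747, 0.0]
force: [0.1, 0.5, -1.1]
grip_width: 0.491
gripper_force: 45.0
```

arm_command(moves=[[-2.5, 2.3, 0, 0, 0, 0], [-2.5, 2.3, 0, 0, 0, 0], [-2.5, 2.3, 0, 0, 0, 0], [-2.5, 2.3, 0, 0, 0, 0], [0, 0, 0, 0, 0, 0]])

```text
clock: 10.35
position: [0.6119, -0.2802, 0.284]
ee_rot: [2.614, 1.736, -0.005]
force: [-0.5, -0.7, -1.2]
grip_width: 0.489
gripper_force: 45.0
```

arm_command(moves=[[0, 0, 0, 5, 0, 0], [0, 0, 0, 5, 0, 0], [0, 0, 0, 5, 0, 0], [0, 0, 0, 5, 0, 0], [0, 0, 0, 5, 0, 0]])

```text
clock: 10.85
position: [0.6126, -0.273, 0.2848]
ee_rot: [-2.29, -1.532, 0.34]
force: [0.6, -0.4, -2.3]
grip_width: 0.488
gripper_force: 45.0
```

```bash
python3 - <<'E'
from h import *
p,r,o=st();print(p,r.as_matrix().round(3),o['q'],o['force'],o['grip_width'],o['clock'])
E
```

```text
[ 0.6126491  -0.27295965  0.28478201] [[ 0.382  0.837 -0.393]
 [ 0.924 -0.345  0.164]
 [ 0.002 -0.425 -0.905]] [ 0.3065053   0.98985628  0.15743288  0.86878537 -0.12105841  1.73041124
  0.03907044] [ 0.55216958 -0.36594323 -2.2528286 ] 0.48841186447253054 10.85
```

arm_command(moves=[[0, 0.85, 1.8, 0, 0, 0], [0, 0.85, 1.8, 0, 0, 0], [0, 0.85, 1.8, 0, 0, 0], [0, 0.85, 1.8, 0, 0, 0], [0, 0, 0, 0, 0, 0]])

```text
clock: 11.35
position: [0.6114, -0.2722, 0.2018]
ee_rot: [-2.288, -1.53, 0.343]
force: [-0.1, -0.1, -1.1]
grip_width: 0.49
gripper_force: 45.0
```

arm_command(moves=[[0, 0, 0, 5, 0, 0], [0, 0, 0, 5, 0, 0], [0, 0, 0, 5, 0, 0], [0, 0, 0, 2, 0, 0], [0, 0, 0, 0, 0, 0]])

```text
clock: 11.85
position: [0.6133, -0.2737, 0.2032]
ee_rot: [-2.062, -1.378, 0.528]
force: [0.1, -0.5, -1.0]
grip_width: 0.491
gripper_force: 45.0
```

```bash
python3 - <<'E'
from h import *
p,r,o=st();z=r.apply([0,0,1]);tip=p+.125*z
print(p,'tilt',np.degrees(np.arccos(-z[2])),'tip',tip,o['q'],o['clock'],togo(p+np.array([.538,-.243,.062])-tip))
E
```

```text
[ 0.61333591 -0.27369595  0.20321889] tilt 42.01966851857642 tip [ 0.53607359 -0.24157523  0.11035451] [ 0.33147748  1.28891089  0.1584516   0.5067727  -0.14358278  2.08518136
  0.01917379] 11.85 [-0.06  3.41  3.44]
```

arm_command(moves=[[0, 0.7, 0.7, 0, 0, 0], [0, 0.7, 0.7, 0, 0, 0], [0, 0.7, 0.7, 0, 0, 0], [0, 0.6, 0.6, 0, 0, 0], [0, 0.4, 0.4, 0, 0, 0]])

```text
clock: 12.35
position: [0.6148, -0.2742, 0.1604]
ee_rot: [-2.062, -1.376, 0.529]
force: [-0.1, 0.2, -1.1]
grip_width: 0.492
gripper_force: 45.0
```

arm_command(moves=[[0, 0, 0, 0, 0, 0], [0, 0, 0, 0, 0, 0], [0, 0, 0, 0, 0, 0]])

```text
clock: 12.65
position: [0.6154, -0.2745, 0.1618]
ee_rot: [-2.064, -1.377, 0.528]
force: [0.2, 0.9, -0.6]
grip_width: 0.49
gripper_force: 45.0
```

```bash
python3 - <<'E'
from h import *
p,r,o=st();z=r.apply([0,0,1]);tip=p+.125*z;S=cam('scene');T=cam('top')
print(p,'tilt',np.degrees(np.arccos(-z[2])),'tip',tip,proj(S,tip),proj(T,tip),o['q'],o['joint_vel'].round(3),o['clock'],o['force'])
a=np.hstack([cv2.resize(x['frame'][y0:y0+130,x0:x0+130],None,fx=3,fy=3) for x,x0,y0 in((T,320,130),(S,180,210))])
cv2.imwrite('pics/c6.png',a[:,:,::-1])
E
```

```text
[ 0.61538101 -0.27445767  0.16177883] tilt 41.94595036265178 tip [ 0.53822263 -0.24239837  0.06880686] (np.float64(247.00866443851586), np.float64(285.96228538615946)) (np.float64(389.26236751046764), np.float64(188.93720511587688)) [ 0.33132494  1.33163803  0.15609066  0.517664   -0.1444241   2.03034963
  0.01877761] [ 0.001 -0.002 -0.001 -0.001 -0.001 -0.003 -0.   ] 12.65 [ 0.24786912  0.8648814  -0.57485464]
```

View pics/c6.png

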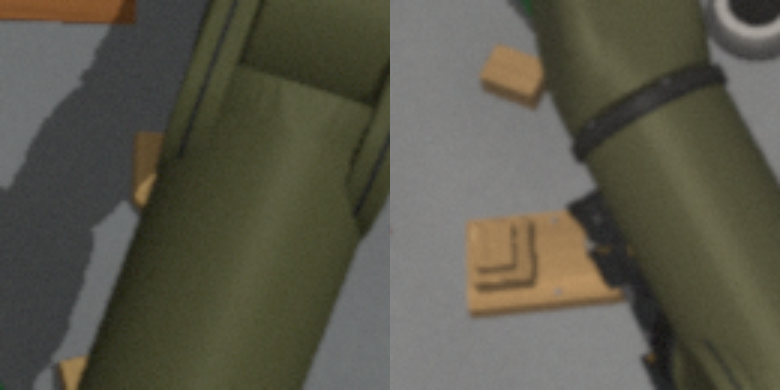

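The arm hides the tip in both views, but the boat is undisturbed. From the measured pose, the tip is about 49 mm above the hole, so I'll lower it slightly and settle.

arm_command(moves=[[0, 0.3, 0.3, 0, 0, 0], [0, 0.3, 0.3, 0, 0, 0], [0, 0, 0, 0, 0, 0], [0, 0, 0, 0, 0, 0], [0, 0, 0, 0, 0, 0]])

```text
clock: 13.25
position: [0.6156, -0.2745, 0.1528]
ee_rot: [-2.063, -1.377, 0.528]
force: [-0.3, -0.6, -0.3]
grip_width: 0.493
gripper_force: 45.0
```

arm_command(moves=[[0, 0, 0, 0, 0, 0], [0, 0, 0, 0, 0, 0], [0, 0, 0, 0, 0, 0], [0, 0, 0, 0, 0, 0], [0, 0, 0, 0, 0, 0]])

```text
clock: 13.75
position: [0.6156, -0.2745, 0.1528]
ee_rot: [-2.063, -1.377, 0.528]
force: [-0.2, -0.1, -1.1]
grip_width: 0.488
gripper_force: 45.0
```

```bash
python3 - <<'E'
from h import *
p,r,o=st();z=r.apply([0,0,1]);tip=p+.125*z
d=np.linalg.norm(tip[:2]-[.538,-.243])
print(tip,d,o['gripper_force'],o['force'],abs(o['joint_vel']).max())
if d<.008 and .045<tip[2]<.08: print(workorder.sign_off())
E
```

```text
[ 0.53835141 -0.242386    0.05993276] 0.0007074552934396815 44.96191148646176 [-0.15599905 -0.104196   -1.09988346] 0.002141166685890697
the job is handed in; nothing more can be done
None
```

Job handed in: the tall bottle was drawn out and primed on the steel pad, and is held still at about 42° with its tip about 4 cm above the mast hole (from the arm pose; the arm hid the tip from both cameras); no verdict was returned.

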